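Jack up the belt sander

ROBOT

A 6-joint arm with a two-finger parallel gripper is mounted at the origin on the work surface. World frame = base frame: x ahead of the robot, y to its left, z up, the work surface at z = 0. Lengths are in mm, angles in degrees, forces in N, time in s.
With the tool pointing down it reaches from about 350 to 850 mm from the base axis. Payload 8.1 kg.
Tool frame: the origin (TCP) lies at the very end of the fingers, on their centre line; the grasp point (between the pads) lies r.tcp_to_grasp behind it (r.tcp_to_grasp is the distance from the TCP to the grasp point, in mm); z points along the fingers, y is the line along which they close (so a half turn about z gives the same grasp; the last joint's range is limited). The gripper opens to 85 mm and grips with 20 to 120 N. Pads are 22 mm wide; open, the fingers measure 114 mm over their backs; the gripper's body (76 mm by 85 mm) begins 54 mm behind the grasp point. The pads swing forward as they close: fully open they stand 13 mm farther back than shut.
Start: joints at [-75.596, 7.471, 85.268, -0, 87.261, -4.893], TCP at [198.301, -566.288, 231.292] pointing down, gripper open.
Joint ranges: [-169.43, 169.43], [-51.17, 129.36], [1.28, 143.12], [-76.62, 256.62], [0, 156.53], [-152.29, 152.29]. Speed limits (degrees/s): [136.94, 136.94, 159.86, 180, 180, 180].

INTERFACE

Orientations are given as [roll, pitch, yaw] about the fixed x, y, z axes, in that order (R = Rz(yaw) Ry(pitch) Rx(roll)).
In Python, from bench import r gives the robot as it stands.
- The arm moves only by the shell command python3 -m handwheel 'ROWS' [OPENING] [FORCE]. ROWS is JSON, a list of rows, each a list of 4 numbers: the shift along the tool's x, y, z in m, then the turn about the tool's z in degrees. A call has 1 to 10 rows; each row shifts and turns the commanded pose from where the row before left it, along the tool's axes as they then stand; what a row does not reach is not made up. A row lasts 1/10 s, in which the tool goes at most 50 mm and 8.59 degrees, less where a joint would pass 70% of its speed; a pose out of reach is approached as far as the arm can. A call is refused whole if a number of a shift passes 0.05 or a number of a turn 8.59, either way. A call with a gripper value outside its range is refused whole. OPENING is the finger opening in m, from 0 to 0.0854, set as the call begins (- or left out, the last holds). The fingers move at their own pace and stop on an object; FORCE is the grip in N (left out, the last holds). Time passes only in rows, so rows that do not move let the fingers close. It gives the time, the measured TCP pose, the force, the opening and the grip force at its end, in the units of the state.
- r.sense(): the state, without advancing time (a new reading comes with each control period).
- r.snapshot(name): name is "scene" or "top" or "wrist"; returns the picture (420x560x3 uint8, red, green, blue); there is no depth.
- r.camera_params(name): a dict with "fx", "fy", "cx", "cy" (pixels), "R" (3x3) and "t" (3): a world point X has camera coordinates R X + t; the wrist camera has in their place "mount" (4x4, takes a point from camera to tool coordinates, whose origin is the TCP and whose axes are the flange's). Camera axes: x right, y down, z forward; pixel columns grow to the right and rows downward; lengths in mm; the calibration is good to about 2 mm. The wrist camera is an equidistant fisheye: a pixel r from the principal point sees the ray r / f radians off the axis. A picture is of the moment at which its call begins: read the wrist's pose just before it. camera_params takes no time and is no camera call.
- r.hand_in(): hands the job in; it is judged then, once.
The state is a dict: "time": time; "joint_pos": joint angles; "qd": joint speeds; "joint_efforts": joint torques, N m; "tool_pos": TCP position; "tcp_rot": TCP orientation; "ft_force": force on the tool from outside, world axes, zero at the start; "wrist_torque": the same for the moment, N m; "finger_gap": finger opening in mm; "grip_force": force on a finger pad.
Only numpy, scipy, OpenCV 4.12 (cv2) and the standard library are available. Lean on these libraries where they do the work, as an engineer would, in place of code of your own. Each camera call takes 0.05 s, during which the arm holds its last target. There are 200 camera calls.

TASK

The belt sander on the bench needs the 10 mm rubber pads under its front feet. Stand the small ratchet jack in front of it with its saddle centred under the lift tab, the tongue with the raised triangle at the middle of the sander's front edge, and pump the jack's handle until both front feet are more than 10 mm clear of the bench, moving the sander with nothing but the jack and leaving the pads and everything else where they are. Finish while holding the handle pressed fully down against its stop, so that I can slip the pads in.

Things in the scene. Friction and masses are not known exactly. Their poses are not given: they have to be found in the camera images.
- lift_point (a point): Middle of the underside of the sander's lift tab: a flat steel tongue 56 mm wide, 8 mm thick, standing out 53 mm from the middle of the base plate's front edge, raised triangle on top. 25 mm behind the tab's outer edge, 36 mm above the bench, open below; the front feet stand 150 mm to either side. Its x points into the machine, away from the robot, z up.
- foot_left (a point): Underside of the sander's front left levelling foot (rubber disc 32 mm across); its z is that foot's clearance from the bench.
- foot_right (a point): Underside of the sander's front right levelling foot (32 mm across); its z is that foot's clearance from the bench.
- sander: Bench belt sander, about 8 kg, standing loose on four levelling feet: base plate 200 mm deep, 360 mm wide, underside 36 mm above the bench; belt bed and motor up to 177 mm high. Origin at bench level under the plate's middle; x points from its front (facing the robot) to its rear, y to its left.
- jack: Small ratchet toe jack, about 1 kg: steel base plate 170 x 72 x 6 mm, upright housing of two cheek plates, toothed bar with a toe at its foot, pump handle out of the back. Origin on the base's underside; x points from handle to saddle, z up. Base from x = -100 to 70 mm. Housing from x = -42 to 18 mm, 46 mm wide across y, 122 mm high; the bar stands 20 mm out of its top.
- jack_grip (a point): Middle of the jack's housing (46 mm wide across the jack's y axis), a good place to grip it from above: 100 mm above the jack's underside, 12 mm behind its origin, 67 mm behind the saddle's centre. Axes as the jack's.
- saddle (a point): Centre of the top of the saddle, a steel disc 28 mm across, near the toe's end: 55 mm ahead of the jack's origin and, lowered, 24.5 mm above its underside. Held fully down, the first stroke of the handle leaves it 13 mm up, each further one 9 mm higher; let up, it drops back 4 mm onto the ratchet, which holds it. Five strokes are available.
- lever (a joint): Angle of the pump handle: 0 raised at rest (sloping up 0.2 rad to the rear), 0.58 fully down on its stop (sloping down 0.38 rad). A spring returns it; it must come right back to 0 for the ratchet to take the next tooth. Pressing at the grip takes about 5 N empty, 11 to 17 N with the sander's weight on. Before the jack bears load, over about 12 N there rocks it back.
- handle_grip (a point): Point on the axis of the handle's round rubber grip (22 mm thick, 75 mm long), 125 mm from the pivot and 32 mm from the free end. The pivot is 28 mm behind the jack's origin and 93 mm above its underside; the handle runs to the jack's -x. Raised, the point is 118 mm above the bench, fully down 46 mm.
- pad_a: Loose round rubber pad, 40 mm across, 10 mm thick, left of the lift tab. Leave alone. Origin at its underside.
- pad_b: Loose round rubber pad, 40 mm across, 10 mm thick, right of the lift tab. Leave alone. Origin at its underside.
- tin: Grey tin can, 90 mm across, 110 mm high, on the other side of the bench from the jack. Leave alone. Origin at its underside.
- wrench: Steel spanner lying flat, 180 mm long. Leave alone. Origin at its underside.
- screwdriver: Screwdriver lying flat, 200 mm long, black handle. Leave alone. Origin at its underside.
- jar: Clear jar with black lid, 60 mm across, 80 mm high. Leave alone. Origin at its underside.
- spray: White spray bottle with orange head, 72 mm across, 200 mm high. Leave alone. Origin at its underside.
- iron_head: Loose steel golf iron head, 95 mm long, 90 mm high. Leave alone. Origin at its underside.

How it is judged (in metres and radians):
On the way, in this order (a step that is already met when the one before it is completed fails the run):
1. the jack stands upright on the bench with its saddle centred under the lift tab (within 13 mm), handle up (horizontal distance between saddle and lift_point below 0.013 m and height (world z) of jack below 0.004 m and angle between jack's own z axis and vertical below 0.05 rad and height (world z) of each of foot_left, foot_right below 0.003 m and value of joint lever below 0.1 rad), for 0.2 s.
2. pumping has raised both of the sander's front feet off the bench (over 4 mm) with the saddle under the lift tab (within 18 mm) (height (world z) of each of foot_left, foot_right above 0.004 m and horizontal distance between saddle and lift_point below 0.018 m), for 0.1 s.
At the end, for the whole second after the job is handed in: Both front feet over 10 mm above the bench, carried by the saddle (over 10 N, within 18 mm of the lift point), jack upright on the bench, handle within 0.05 rad of its stop and pressed by the fingers (over 2 N), arm off the sander, sander within 25 mm of its place, at rest (height (world z) of each of foot_left, foot_right above 0.01 m and value of joint lever above 0.53 rad and contact force between the fingers and lever above 2 N and contact force between rack and sander above 10 N and contact force between each of the arm, the fingers and sander below 1 N and horizontal distance between saddle and lift_point below 0.018 m and height (world z) of jack below 0.004 m and angle between jack's own z axis and vertical below 0.08 rad and distance of sander from where it was at the start of the episode below 0.025 m and linear speed of sander below 0.02 m/s); the arm keeps its last pose, push and grip.
It fails at once if the sander is shoved out of its place (origin moved more than 35 mm) (distance of sander from where it was at the start of the episode above 0.035 m).
It fails at once if the arm itself pushes or lifts the sander (over 10 N) (contact force between any of the arm, the fingers and sander above 10 N).
It fails at once if the jack is tipped over (more than 0.6 rad) (angle between jack's own z axis and vertical above 0.6 rad).
It fails at once if a pad or another bystander is moved more than 25 mm (distance of any of pad_a, pad_b, tin, wrench, screwdriver, jar, spray, iron_head from where it was at the start of the episode above 0.025 m).
It also fails if it takes over 61 s, if anything falls off the work surface, if the arm or the gripper's body presses on something with over 40 N, if the wrist force passes 120 N, or if a joint passes its speed limit or range.

## Working session

There is one attempt and no reset: what is moved stays moved. The work goes in short steps, Python scripts to look and compute and a shell command to move; the robot and the scene stay as the last step left them, time stands still between calls to the robot, and variables do not carry over. Pictures are saved under pics/ and viewed, at most 10 in all, crops included, and the job is handed in when it is done.

```bash
mkdir -p pics; ls
python3 - <<'E'
from bench import r
import cv2
for n in("scene","top"):
    p=r.camera_params(n);print(n,p)
    cv2.imwrite(f"pics/{n}0.png",r.snapshot(n)[:,:,::-1])
print(r.camera_params("wrist"),r.tcp_to_grasp,r.sense())
E
```

```text
pics
scene {'fx': 492.2472165206949, 'fy': 492.2472165206949, 'cx': 285.9957815573693, 'cy': 205.75031275390356, 'R': array([[-0.98018918,  0.19798495,  0.00557996],
       [ 0.12516806,  0.64102732, -0.75724298],
       [-0.15349962, -0.74154294, -0.65310944]]), 't': array([ 531.27732291,   11.34780903, 1507.26328691])}
top {'fx': 448.26103018241554, 'fy': 448.26103018241554, 'cx': 274.86757340111006, 'cy': 208.1304809813152, 'R': array([[ 0.00541784, -0.99990569,  0.01261978],
       [-0.98667953, -0.00739718, -0.16250781],
       [ 0.16258583, -0.01157124, -0.98662655]]), 't': array([ -11.57490005,  555.08666698, 1236.31356252])}
{'fx': 325.19226210127806, 'fy': 325.19226210127806, 'cx': 282.8207608710899, 'cy': 210.71988740148916, 'mount': array([[ 1.67186353e-05, -9.58249443e-01, -2.85933569e-01,
         7.28886937e+01],
       [ 9.99999221e-01, -3.40803630e-04,  1.20060583e-03,
         1.20662764e+00],
       [-1.24792707e-03, -2.85933366e-01,  9.58248691e-01,
        -1.43018843e+02],
       [ 0.00000000e+00,  0.00000000e+00,  0.00000000e+00,
         1.00000000e+00]])} 18.700000000000003 {'time': 0.1, 'joint_pos': array([-7.55970324e+01,  7.51111876e+00,  8.53230826e+01,  1.18986914e-03,
        8.72614642e+01, -4.89377939e+00]), 'qd': array([-0.09803   , -0.11457802, -0.12380158, -0.04623877, -0.07171002,
        0.02762204]), 'joint_efforts': array([ 2.19618218e-03, -5.70951498e+01, -5.01943159e+01,  4.80243557e-05,
        8.08217068e-03,  1.15327617e-05]), 'tool_pos': array([ 198.17462632, -565.80548201,  230.3453972 ]), 'tcp_rot': array([-1.79904784e+02, -9.34519278e-03,  1.92966814e+01]), 'ft_force': array([-0.65279852,  0.48230046,  0.75160389]), 'wrist_torque': array([-0.00817706, -0.02443107, -0.02697427]), 'grip_force': 0.0, 'finger_gap': 85.22221300982126}
```

View pics/top0.png

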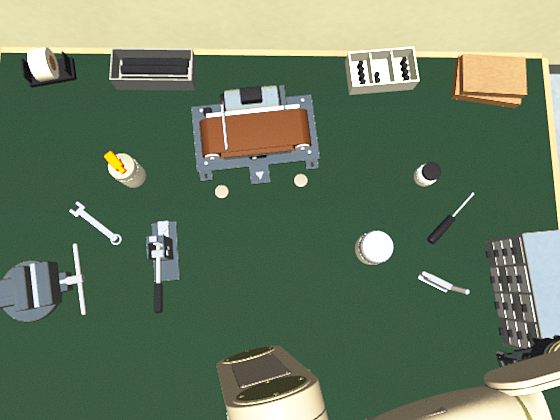

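View pics/scene0.png

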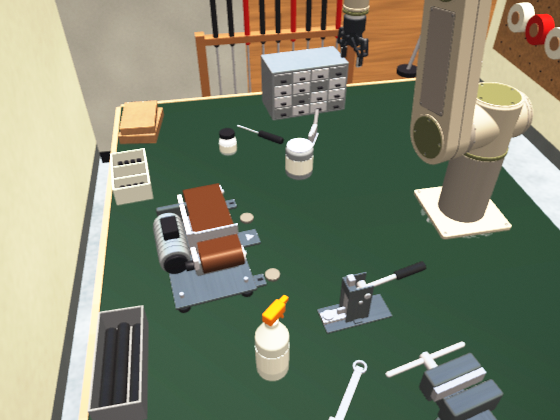

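The top view shows the sander around (256,140) with its tab at (260,174). The jack is at (162,250), handle towards the robot, and the pads are at (221,191) and (301,180). The scene view agrees. I'll take an enlarged crop to pick the edges.

```bash
cat > h.py <<'E'
import numpy as np
from bench import r
from scipy.spatial.transform import Rotation as Ro
def ray(n,u,v,s=None):
    p=r.camera_params(n)
    x,y=(u-p["cx"])/p["fx"],(v-p["cy"])/p["fy"]
    if n!="wrist":
        R=p["R"];return -R.T@p["t"],R.T@np.array([x,y,1.])
    th=np.hypot(x,y);k=np.sin(th)/max(th,1e-9)
    M=p["mount"];T=Ro.from_euler("xyz",s["tcp_rot"],degrees=True).as_matrix()
    return s["tool_pos"]+T@M[:3,3],T@M[:3,:3]@np.array([x*k,y*k,np.cos(th)])
def hit(n,u,v,z,s=None):
    c,d=ray(n,u,v,s);return np.round(c+d*(z-c[2])/d[2],1)
E
python3 - <<'E'
import cv2,numpy as np
from h import *
i=cv2.imread("pics/top0.png")
a=cv2.resize(i[210:320,130:200],None,fx=5,fy=5,interpolation=cv2.INTER_CUBIC)
b=cv2.resize(i[150:205,185:265+60],None,fx=3,fy=3,interpolation=cv2.INTER_CUBIC)
c=np.zeros((550,790,3),np.uint8);c[:,:350]=a;c[:165,360:360+b.shape[1]]=b[:165]
cv2.imwrite("pics/c1.png",c)
for n,u,v,z in [("tab",260,176,44),("padL",221,191,10),("padR",301,180,10),("hgrip",158,297,118),("footL",206,178,36),("footR",314,166,36)]: print(n,hit("top",u,v,z))
E
```

```text
tab [649.4  35.6  44. ]
padL [611.1 151.   10. ]
padR [646.3 -85.6  10. ]
hgrip [306.6 295.7 118. ]
footL [644.  192.6  36. ]
footR [ 682.7 -122.1   36. ]
```

View pics/c1.png

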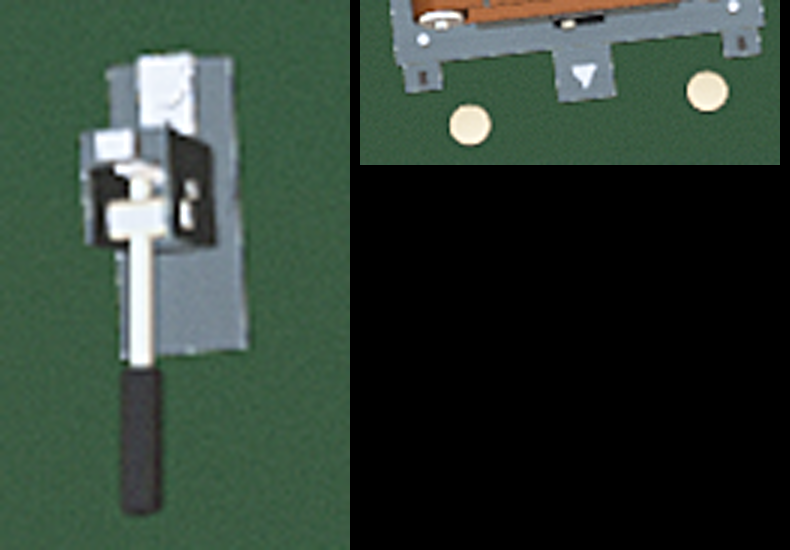

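The crop shows the jack's base corners (107,68), (234,58), (247,348) and (121,357), at 5×. The tab's outer corners are (558,102) and (615,97), at 3×.

Run:
```python
from h import *
P=[hit("top",130+u/5-.4,210+v/5-.4,6)[:2] for u,v in[(107,68),(234,58),(247,348),(121,357)]]
P=np.array(P);print(P)
ax=(P[0]+P[1]-P[2]-P[3])/2;print("len",np.linalg.norm(ax),"w",np.linalg.norm(P[0]-P[1]))
yj=np.arctan2(ax[1],ax[0]);c=P.mean(0);d=np.array([np.cos(yj),np.sin(yj)])
print("yaw",np.degrees(yj),"origin",c+15*d,"grip",c+3*d,"saddle",c+70*d)
T=[hit("top",185+(u-360)/3-.33,150+v/3-.33,44)[:2] for u,v in[(558,102),(615,97)]]
E_=[hit("top",185+(u-360)/3-.33,150+v/3-.33,44)[:2] for u,v in[(408,93),(760,54)]]
T=np.array(T);E_=np.array(E_);e=E_[0]-E_[1];print("ears",E_,np.linalg.norm(e),"tabw",np.linalg.norm(T[0]-T[1]))
ys=np.arctan2(-e[0],e[1]);ds=np.array([np.cos(ys),np.sin(ys)])
print("yaw",np.degrees(ys),"lift",T.mean(0)+25*ds)
```

```text
[[514.3 353.3]
 [520.7 279.5]
 [353.2 265.2]
 [347.7 336.9]]
len 167.75376299803233 w 74.07698697976318
yaw 5.2500888843557885 origin [448.91207178 310.09754745] grip [436.96241436 308.99950949] saddle [503.68133499 315.13022144]
ears [[ 634.1  206.6]
 [ 675.6 -132.9]] 342.0270457142242 tabw 55.06541564357796
yaw 6.969180524160868 lift [653.91528904  37.83338585]
```

```bash
python3 -m handwheel '[[0,0,0,6.4],[0,0,0,6.4],[0,0,0,6.5],[0.04,-0.05,0,0],[0.04,-0.05,0,0],[0.04,-0.05,0,0],[0.04,-0.05,0,0],[0.04,-0.05,0,0],[0.04,-0.05,0,0]]' 0.0854 && python3 -m handwheel '[[0,-0.05,0,0],[0,-0.05,0,0],[0,-0.05,0,0],[0,-0.05,0,0],[0,-0.05,0,0],[0,-0.05,0,0],[0,-0.05,0,0],[0,-0.05,0,0],[0,-0.05,0,0],[0,-0.05,0,0]]'
```

```text
time: 1.0
tool_pos: [386.4, -330.2, 231.0]
tcp_rot: [-180.0, 0.0, -0.0]
ft_force: [0.5, 0.0, -0.3]
finger_gap: 85.4
grip_force: 0.0
time: 2.0
tool_pos: [385.1, 170.0, 231.2]
tcp_rot: [180.0, -0.0, 0.0]
ft_force: [0.3, 0.2, -0.8]
finger_gap: 85.4
grip_force: 0.0
```

```bash
python3 -m handwheel '[[0.02,-0.05,0,0],[0.02,-0.05,0,0],[0.012,-0.039,0,-5.2],[0,0,0,0],[0,0,0,0]]'
python3 - <<'E'
from h import *
import cv2,json
s=r.sense();im=r.snapshot("wrist");cv2.imwrite("pics/w1.png",im[:,:,::-1])
print(s["tool_pos"],s["tcp_rot"])
E
```

```text
time: 2.5
tool_pos: [434.3, 300.2, 230.1]
tcp_rot: [179.9, 0.1, 5.3]
ft_force: [0.6, -1.1, 0.2]
finger_gap: 85.5
grip_force: 0.0
[434.2842684  300.21243671 230.10579704] [1.79928328e+02 1.31283981e-01 5.27250109e+00]
```

View pics/w1.png

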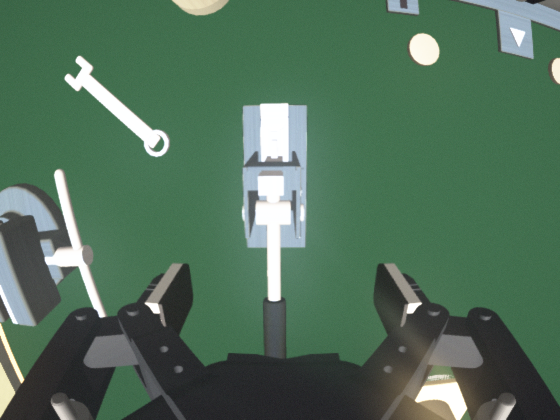

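The jack lies square to the tool. Its base corners are (243,106), (306,106), (305,247) and (247,247), and the tab is visible at (517,36).

Run:
```python
from h import *
s=r.sense()
P=np.array([hit("wrist",u,v,6,s)[:2] for u,v in[(243,106),(306,106),(305,247),(247,247)]])
ax=(P[0]+P[1]-P[2]-P[3])/2;yj=np.arctan2(ax[1],ax[0]);c=P.mean(0);d=np.array([np.cos(yj),np.sin(yj)])
print(P,np.linalg.norm(ax),np.linalg.norm(P[0]-P[1]),np.degrees(yj),"grip",c+3*d)
print("tab outer",hit("wrist",504,52,44,s),hit("wrist",534,57,44,s))
g=c+3*d-s["tool_pos"][:2];t=np.radians(s["tcp_rot"][2])
print("tool shift",g@[np.cos(t),np.sin(t)],g@[np.sin(t),-np.cos(t)])
```

```text
[[515.5 349.6]
 [521.5 279.6]
 [354.1 263. ]
 [347.6 334. ]] 168.42129467499052 70.25667228100119 5.485486807993736 grip [437.66126133 306.83678084]
tab outer [626.8  53.9  44. ] [636.3   2.2  44. ]
tool shift 3.909992400894842 -7.033625845881856
```

```bash
python3 -m handwheel '[[0.004,-0.007,0.04,0],[0,0,0.04,0],[0,0,0.04,0],[0,0,0.024,0],[0,0,0.002,0],[0,0,0,0]]' && python3 -m handwheel '[[0,0,0,0],[0,0,0,0],[0,0,0,0],[0,0,0,0],[0,0,0,0],[0,0,0,0],[0,0,0,0]]' 0 60
```

```text
time: 3.15
tool_pos: [438.3, 306.2, 85.9]
tcp_rot: [180.0, 0.0, 5.1]
ft_force: [-0.9, 0.7, 0.5]
finger_gap: 85.4
grip_force: 0.0
time: 3.85
tool_pos: [439.5, 308.3, 87.5]
tcp_rot: [-179.9, -0.2, 5.2]
ft_force: [-1.1, 1.9, 6.3]
finger_gap: 45.4
grip_force: 62.9
```

```bash
python3 -m handwheel '[[0,0,-0.01,0],[0,0,-0.02,0],[0.004,0.02,0,0],[0.004,0.04,0,0],[0.004,0.04,0,0],[0.004,0.04,0,0],[0.004,0.04,0,0],[0.004,0.04,0,0],[0.004,0.04,0,0],[0.007,0.036,0,-1.7]]' && python3 -m handwheel '[[0,0,0,0],[0,0,0,0],[0,0,0,0]]'
python3 - <<'E'
from h import *
import cv2
s=r.sense();im=r.snapshot("wrist");cv2.imwrite("pics/w2.png",im[:,:,::-1])
print(s["tool_pos"],s["tcp_rot"],s["ft_force"])
E
```

```text
time: 4.85
tool_pos: [498.5, 13.7, 114.5]
tcp_rot: [-180.0, 0.2, 6.9]
ft_force: [0.1, 1.0, -9.1]
finger_gap: 45.2
grip_force: 65.2
time: 5.15
tool_pos: [498.9, 16.1, 114.6]
tcp_rot: [-180.0, 0.1, 6.9]
ft_force: [-0.7, 0.9, -9.9]
finger_gap: 45.5
grip_force: 66.3
[498.88685643  16.14068042 114.59064531] [-1.79952608e+02  1.16008433e-01  6.89385693e+00] [-0.72383922  0.93105798 -9.93355948]
```

View pics/w2.png

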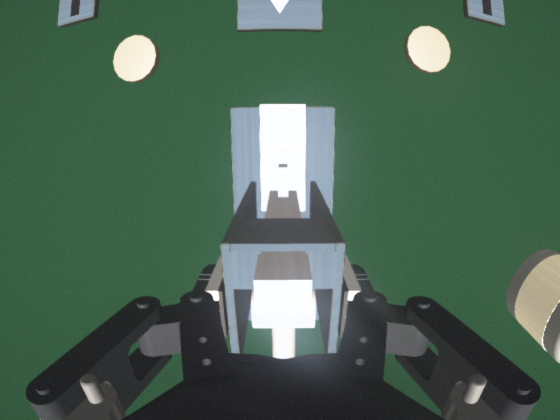

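The tab's outer edge runs from (237,27) to (322,27). The raised jack's base front edge runs from (231,108) to (335,108), nearly centred on the tab.

Run:
```python
from h import *
s=r.sense();t=np.radians(s["tcp_rot"][2])
W=np.array([[np.cos(t),np.sin(t)],[np.sin(t),-np.cos(t)]])
f=lambda u,v,z:W@(hit("wrist",u,v,z,s)[:2]-s["tool_pos"][:2])
T=[f(237,27,44),f(322,28,44)];B=[f(231,108,33),f(335,108,33)];E=[f(59,24,44),f(503,23,44)]
R=[f(233,212,33),f(332,212,33)]
for k,v in dict(T=T,B=B,E=E,R=R).items(): print(k,np.round(v,1),np.linalg.norm(v[0]-v[1]))
S=np.mean(B,0)-[15,0]
print("saddle",S,"lift",np.mean(T,0)+[25,0],"shift",np.mean(T,0)+[25,0]-S, "tip z test")
print(hit("wrist",283,104,51,s)-s["tool_pos"])
```

```text
T [[134.2 -28.5]
 [133.3  26.8]] 55.30497265165223
B [[ 79.4 -34.1]
 [ 79.5  37.1]] 71.23327873964529
E [[ 159.7 -171.2]
 [ 159.7  170.4]] 341.60576693024365
R [[  5.1 -34.9]
 [  5.1  37.2]] 72.12662476506162
saddle [64.48978744  1.48034221] lift [158.71685457  -0.83270568] shift [94.22706713 -2.31304789] tip z test
[ 80.53600297   8.38768113 -63.73531725]
```

```bash
python3 -m handwheel '[[0,-0.002,0.012,0],[0,0,0.011,0],[0.01,0,0,0],[0.015,0,0,0],[0.015,0,0,0],[0.015,0,0,0],[0.015,0,0,0],[0.015,0,0,0],[0.009,0,0,0],[0,0,0,0]]' && python3 -m handwheel '[[0,0,0,0],[0,0,0.002,0],[0,0,0.001,0],[0,0,0,0]]'
python3 - <<'E'
from h import *
import cv2
s=r.sense();im=r.snapshot("wrist");im2=r.snapshot("scene")
a=cv2.resize(im2[160:330,170:370],None,fx=2.47,fy=2.47)
c=np.zeros((420,800,3),np.uint8);c[:,:400]=im[:,80:480];c[:420,400:400]=0
b=cv2.resize(im2[180:340,160:360],(400,320));c[:320,400:]=b
cv2.imwrite("pics/w3.png",c[:,:,::-1]);cv2.imwrite("pics/w3full.png",im[:,:,::-1])
print(s["tool_pos"],s["tcp_rot"],s["ft_force"])
E
```

```text
time: 6.2
tool_pos: [594.1, 29.1, 92.0]
tcp_rot: [-180.0, -0.0, 6.9]
ft_force: [-0.2, -0.3, -9.3]
finger_gap: 45.3
grip_force: 66.3
time: 6.6
tool_pos: [592.4, 28.7, 88.9]
tcp_rot: [-180.0, 0.0, 6.9]
ft_force: [-0.0, 0.3, -9.4]
finger_gap: 45.4
grip_force: 66.3
[592.39671393  28.74063803  88.94830044] [-1.79993636e+02  4.01983865e-02  6.88878846e+00] [-4.44806924e-03  3.11539285e-01 -9.40624585e+00]
```

View pics/w3.png

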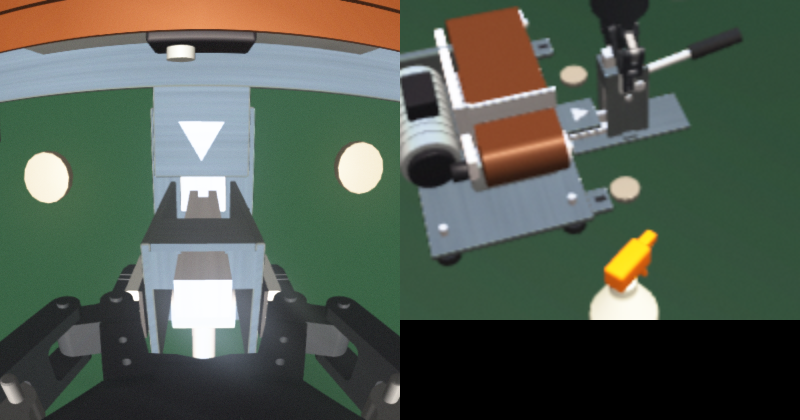

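The tab's outer edge is at row 177, columns 233–329 in full-frame terms, just ahead of the housing. The jack is centred under it.

```bash
python3 - <<'E'
from h import *
s=r.sense();t=np.radians(s["tcp_rot"][2])
W=np.array([[np.cos(t),np.sin(t)],[np.sin(t),-np.cos(t)]])
f=lambda u,v,z:W@(hit("wrist",u,v,z,s)[:2]-s["tool_pos"][:2])
print(f(234,176,44),f(329,176,44),"pred saddle 64.5,1.5")
E
python3 -m handwheel '[[0,0,0.001,0],[0,0,0.001,0],[0,0,0,0]]'
```

```text
[ 38.42540059 -27.52683998] [38.48097242 28.68594248] pred saddle 64.5,1.5
time: 7.0
tool_pos: [593.1, 28.7, 87.5]
tcp_rot: [180.0, -0.0, 6.9]
ft_force: [0.2, 0.8, -7.9]
finger_gap: 45.3
grip_force: 66.3
```

```bash
python3 -m handwheel '[[0,0,0.001,0],[0,0,0,0],[0,0,0,0]]'; python3 -m handwheel '[[0,0,0.0005,0],[0,0,0,0]]'
```

```text
time: 7.3
tool_pos: [593.1, 28.7, 87.5]
tcp_rot: [180.0, -0.0, 6.9]
ft_force: [-4.8, -0.2, 0.0]
finger_gap: 45.3
grip_force: 67.4
time: 7.5
tool_pos: [593.2, 28.7, 87.5]
tcp_rot: [180.0, -0.0, 6.9]
ft_force: [-7.5, -1.0, 4.9]
finger_gap: 45.3
grip_force: 68.2
```

```bash
python3 -m handwheel '[[0,0,0,0],[0,0,0,0],[0,0,0,0],[0,0,0,0],[0,0,-0.02,0],[0,0,-0.04,0],[0,0,-0.04,0],[0,0,-0.03,0],[0,0,0,0],[0,0,0,0]]' 0.0854
python3 - <<'E'
from h import *
import cv2
s=r.sense();im=r.snapshot("wrist");cv2.imwrite("pics/w4.png",im[:,:,::-1])
print(s["tool_pos"],s["tcp_rot"],s["ft_force"])
E
```

```text
time: 8.5
tool_pos: [593.7, 28.8, 216.9]
tcp_rot: [180.0, -0.1, 6.9]
ft_force: [-0.4, -0.4, -0.3]
finger_gap: 85.4
grip_force: 0.0
[593.73241815  28.78127062 216.86418984] [ 1.79978024e+02 -1.38619413e-01  6.89866474e+00] [-0.3639262  -0.39442808 -0.34512894]
```

View pics/w4.png

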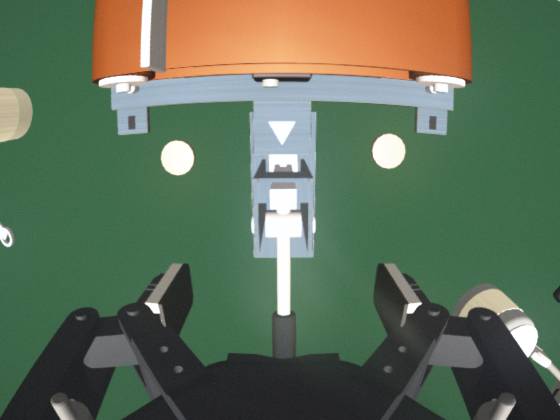

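The jack stands under the tab, with base corners (250,113), (316,113), (314,257) and (254,257). The handle axis is at column 284.

Run:
```python
from h import *
s=r.sense();t=np.radians(s["tcp_rot"][2])
W=np.array([[np.cos(t),np.sin(t)],[np.sin(t),-np.cos(t)]])
f=lambda u,v,z:np.round(W@(hit("wrist",u,v,z,s)[:2]-s["tool_pos"][:2]),1)
for p in[(250,113,6),(316,113,6),(314,257,6),(254,257,6),(284.5,320,108),(252,160,44),(313,160,44),(284,225,93)]:print(p,f(*p))
```

```text
(250, 113, 6) [ 77.2 -33.5]
(316, 113, 6) [77.2 37.1]
(314, 257, 6) [-89.6  38.8]
(254, 257, 6) [-89.5 -32.7]
(284.5, 320, 108) [-107.7    3. ]
(252, 160, 44) [ 31.  -28.4]
(313, 160, 44) [30.9 30.9]
(284, 225, 93) [-18.8   2.5]
```

```bash
python3 -m handwheel '[[-0.04,0.001,0,0],[-0.05,0.0015,0,0],[-0.051,0,0,0],[0,0,0,0]]' 0.008; python3 -m handwheel '[[-0.05,0.001,0,0],[-0.05,0.0015,0,0],[-0.041,0,0,0],[0,0,0.03,0],[0,0,0.03,0],[0,0,0.015,0],[0,0,0,0],[0,0,0,0]]' 0.008
```

```text
time: 9.35
tool_pos: [452.5, 9.5, 139.9]
tcp_rot: [-180.0, 0.1, 6.9]
ft_force: [-0.1, 0.1, 0.2]
finger_gap: 7.9
grip_force: 0.0out of range
```

```bash
python3 -m handwheel '[[0,0,0.005,0],[0,0,0.006,0],[0,0,0.008,0],[0,0,0.008,0],[0,0,0.008,0],[0,0,0.008,0]]'; python3 -m handwheel '[[0,0,0.008,0],[0,0,0.008,0],[0,0,0.006,0],[0,0,0.004,0],[0,0,0.002,0],[0,0,0,0],[0,0,0,0]]'
```

```text
time: 9.95
tool_pos: [453.0, 9.4, 97.0]
tcp_rot: [-180.0, 0.0, 6.9]
ft_force: [-3.9, -0.1, 3.4]
finger_gap: 7.8
grip_force: 2.0
time: 10.65
tool_pos: [453.6, 9.4, 70.1]
tcp_rot: [180.0, -0.0, 6.9]
ft_force: [0.5, 1.0, 2.8]
finger_gap: 8.1
grip_force: 1.6
```

```bash
python3 -m handwheel '[[0,0,0.003,0],[0,0,0.002,0],[0,0,0,0]]'; python3 -m handwheel '[[0,0,0.002,0],[0,0,0.001,0],[0,0,0,0]]';python3 -m handwheel '[[0,0,0.001,0],[0,0,0,0]]';python3 -m handwheel '[[0,0,0.001,0],[0,0,0,0]]'
```

```text
time: 10.95
tool_pos: [453.3, 9.4, 64.6]
tcp_rot: [-180.0, 0.0, 6.9]
ft_force: [2.0, 2.2, 3.9]
finger_gap: 8.3
grip_force: 1.9
time: 11.25
tool_pos: [453.5, 9.4, 61.8]
tcp_rot: [180.0, -0.0, 6.9]
ft_force: [1.1, 1.4, 5.0]
finger_gap: 7.6
grip_force: 2.4
time: 11.45
tool_pos: [453.7, 9.4, 61.0]
tcp_rot: [-180.0, -0.0, 6.9]
ft_force: [1.9, 1.4, 6.3]
finger_gap: 7.9
grip_force: 2.8
time: 11.65
tool_pos: [453.9, 9.4, 60.2]
tcp_rot: [180.0, -0.1, 6.9]
ft_force: [2.5, 2.0, 6.6]
finger_gap: 8.0
grip_force: 3.3
```

```bash
for i in 1 ; do python3 -m handwheel '[[0,0,0.001,0],[0,0,0,0]]'; python3 -m handwheel '[[0,0,0.001,0],[0,0,0,0]]';python3 -m handwheel '[[0,0,0.001,0],[0,0,0,0]]'; done
python3 - <<'E'
from h import *
import cv2
im=r.snapshot("scene");cv2.imwrite("pics/s5.png",cv2.resize(im[170:350,150:390],(800,600),interpolation=cv2.INTER_CUBIC)[:,:,::-1])
E
```

```text
time: 11.85
tool_pos: [454.1, 9.5, 59.4]
tcp_rot: [180.0, -0.1, 6.9]
ft_force: [1.4, 1.7, 8.2]
finger_gap: 7.8
grip_force: 3.8
time: 12.05
tool_pos: [454.3, 9.5, 58.6]
tcp_rot: [180.0, -0.1, 6.9]
ft_force: [1.0, 2.4, 9.9]
finger_gap: 8.2
grip_force: 4.4
time: 12.25
tool_pos: [454.6, 9.5, 57.9]
tcp_rot: [180.0, -0.1, 6.9]
ft_force: [1.2, 2.6, 11.0]
finger_gap: 8.0
grip_force: 4.9
```

View pics/s5.png

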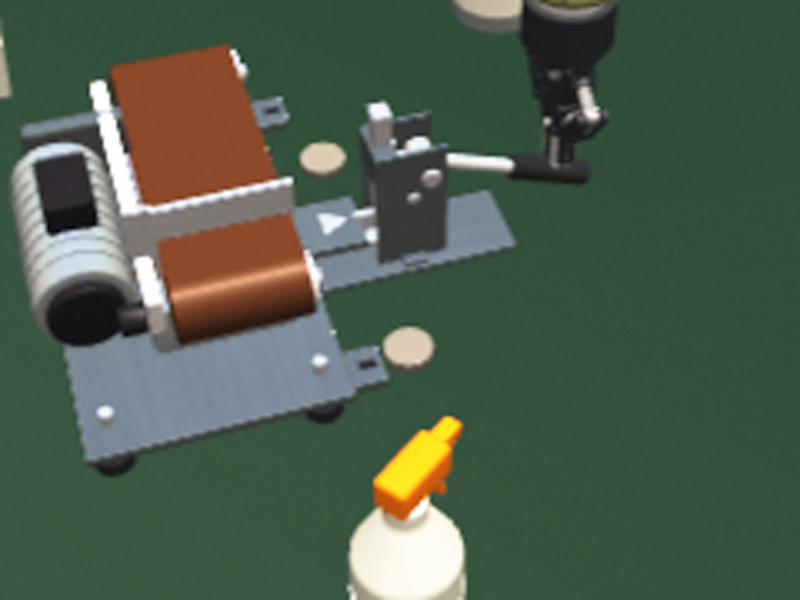

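The handle looks nearly down, the jack is upright, and both feet are still about on the bench. I'll press a little further and watch the force.

```bash
python3 -m handwheel '[[0,0,0.001,0],[0,0,0,0]]'; python3 -m handwheel '[[0,0,0.001,0],[0,0,0,0]]';python3 -m handwheel '[[0,0,0.001,0],[0,0,0,0]]'
```

```text
time: 12.5
tool_pos: [454.8, 9.5, 57.1]
tcp_rot: [180.0, -0.2, 6.9]
ft_force: [0.9, 2.4, 11.6]
finger_gap: 7.8
grip_force: 5.4
time: 12.7
tool_pos: [455.1, 9.5, 56.5]
tcp_rot: [180.0, -0.2, 6.9]
ft_force: [0.9, 3.0, 15.4]
finger_gap: 7.7
grip_force: 7.0
time: 12.9
tool_pos: [455.3, 9.6, 56.0]
tcp_rot: [180.0, -0.2, 6.9]
ft_force: [-1.5, 4.0, 19.9]
finger_gap: 8.0
grip_force: 9.4
```

```bash
python3 -m handwheel '[[0,0,-0.01,0],[0,0,-0.015,0],[0,0,-0.015,0],[0,0,-0.015,0],[0,0,-0.015,0],[0,0,-0.015,0],[0,0,0,0],[0,0,0,0],[0,0,0,0]]'; python3 -m handwheel '[[0,0,0.01,0],[0,0,0.01,0],[0,0,0.01,0],[0,0,0.01,0],[0,0,0.01,0],[0,0,0.01,0],[0,0,0.01,0],[0,0,0,0]]'; python3 -m handwheel '[[0,0,0.004,0],[0,0,0.004,0],[0,0,0.002,0],[0,0,0,0]]'
```

```text
time: 13.8
tool_pos: [452.3, 9.4, 137.3]
tcp_rot: [-180.0, 0.1, 6.9]
ft_force: [-0.1, 1.3, -0.6]
finger_gap: 8.3
grip_force: 0.0
time: 14.6
tool_pos: [453.7, 9.7, 68.3]
tcp_rot: [-180.0, -0.0, 6.9]
ft_force: [-2.6, 2.0, 12.2]
finger_gap: 8.1
grip_force: 6.8
time: 15.0
tool_pos: [455.4, 9.9, 60.1]
tcp_rot: [-180.0, -0.2, 6.9]
ft_force: [-1.0, 3.7, 15.7]
finger_gap: 8.1
grip_force: 7.5
```

```bash
python3 -m handwheel '[[0,0,0.002,0],[0,0,0.001,0],[0,0,0,0]]'; python3 -m handwheel '[[0,0,0.001,0],[0,0,0.001,0],[0,0,0,0]]'; python3 -m handwheel '[[0,0,0.001,0],[0,0,0,0]]'
```

```text
time: 15.3
tool_pos: [456.1, 9.9, 57.7]
tcp_rot: [-180.0, -0.3, 6.9]
ft_force: [0.3, 4.0, 16.8]
finger_gap: 8.0
grip_force: 8.1
time: 15.6
tool_pos: [456.5, 10.0, 56.3]
tcp_rot: [-180.0, -0.4, 6.9]
ft_force: [-1.3, 4.9, 21.8]
finger_gap: 8.5
grip_force: 10.6
time: 15.8
tool_pos: [456.7, 10.0, 55.9]
tcp_rot: [-180.0, -0.4, 6.9]
ft_force: [-3.8, 5.7, 26.8]
finger_gap: 7.7
grip_force: 13.3
```

```bash
python3 -m handwheel '[[0,0,-0.01,0],[0,0,-0.015,0],[0,0,-0.015,0],[0,0,-0.015,0],[0,0,-0.015,0],[0,0,-0.015,0],[0,0,0,0],[0,0,0,0],[0,0,0,0]]'; python3 -m handwheel '[[0,0,0.01,0],[0,0,0.01,0],[0,0,0.01,0],[0,0,0.01,0],[0,0,0.01,0],[0,0,0.01,0],[0,0,0.01,0],[0,0,0,0]]'; python3 -m handwheel '[[0,0,0.004,0],[0,0,0.004,0],[0,0,0.003,0],[0,0,0.001,0],[0,0,0.001,0],[0,0,0,0],[0,0,0,0]]'; python3 -m handwheel '[[0,0,0.001,0],[0,0,0,0],[0,0,0,0]]'
python3 - <<'E'
from h import *
import cv2
im=r.snapshot("scene");cv2.imwrite("pics/s6.png",cv2.resize(im[170:350,150:390],(800,600),interpolation=cv2.INTER_CUBIC)[:,:,::-1])
E
```

```text
time: 16.7
tool_pos: [452.6, 9.4, 136.3]
tcp_rot: [-180.0, 0.1, 6.9]
ft_force: [-0.7, -0.1, -1.3]
finger_gap: 8.4
grip_force: 0.0
time: 17.5
tool_pos: [453.7, 9.8, 67.1]
tcp_rot: [-180.0, -0.0, 6.9]
ft_force: [-1.5, 2.1, 12.6]
finger_gap: 7.8
grip_force: 6.3
time: 18.2
tool_pos: [456.1, 9.9, 56.7]
tcp_rot: [-180.0, -0.3, 6.9]
ft_force: [1.2, 4.1, 17.3]
finger_gap: 7.5
grip_force: 8.4
time: 18.5
tool_pos: [456.3, 10.0, 56.2]
tcp_rot: [-180.0, -0.4, 6.9]
ft_force: [-0.4, 4.2, 23.5]
finger_gap: 7.4
grip_force: 11.0
```

View pics/s6.png

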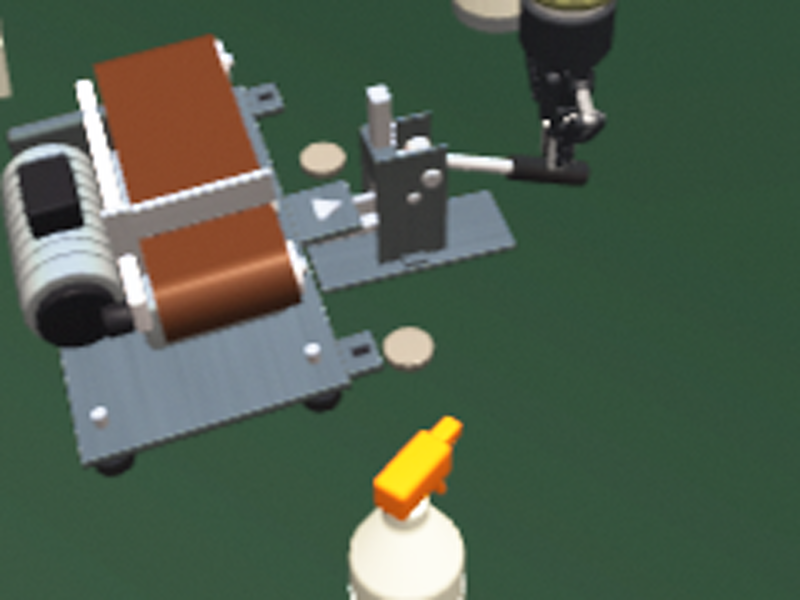

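The sander's front is clearly raised, the jack has not moved and the handle is down. I'll measure the lift by triangulating the triangle and ear slots in both fixed cameras, before and after.

Run:
```python
from h import *
import cv2
pts={"top":[(259.7,174.7),(206,175.7),(312,164.3)],"scene":[(249.9,236.6),(260.1,278.9),(231.6,203)]}
C={}
for n in pts:
    a=cv2.imread(f"pics/{n}0.png",0);img=r.snapshot(n);cv2.imwrite(f"pics/{n}9.png",img[:,:,::-1])
    b=cv2.cvtColor(img,cv2.COLOR_RGB2GRAY);o=[]
    for u,v in pts[n]:
        t=cv2.resize(a[int(v)-6:int(v)+7,int(u)-6:int(u)+7],None,fx=8,fy=8,interpolation=cv2.INTER_CUBIC)
        w=cv2.resize(b[int(v)-14:int(v)+15,int(u)-14:int(u)+15],None,fx=8,fy=8,interpolation=cv2.INTER_CUBIC)
        m=cv2.matchTemplate(w,t,cv2.TM_CCOEFF_NORMED);_,q,_,l=cv2.minMaxLoc(m)
        o.append((u+l[0]/8-8,v+l[1]/8-8));print(n,o[-1],np.round(q,2),l[0]/8-8,l[1]/8-8)
    C[n]=(pts[n],o)
P=[np.c_[p["R"],p["t"]] for p in map(r.camera_params,("top","scene"))]
K=[np.array([[p["fx"],0,p["cx"]],[0,p["fy"],p["cy"]],[0,0,1]]) for p in map(r.camera_params,("top","scene"))]
for k in(0,1):
    X=cv2.triangulatePoints(K[0]@P[0],K[1]@P[1],np.array(C["top"][k],float).T,np.array(C["scene"][k],float).T)
    print(np.round((X[:3]/X[3]).T,1))
print(r.sense()["ft_force"])
```

```text
top (259.325, 171.325) 0.88 -0.375 -3.375
top (205.0, 172.825) 0.95 -1.0 -2.875
top (312.5, 161.425) 0.9 0.5 -2.875
scene (248.02499999999998, 232.1) 0.98 -1.875 -4.5
scene (258.35, 274.775) 0.61 -1.75 -4.125
scene (229.725, 198.875) 0.87 -1.875 -4.125
[[ 652.1   37.    42.6]
 [ 648.4  192.2   42.3]
 [ 684.8 -115.3   41.8]]
[[ 656.9   37.8   61.6]
 [ 652.5  192.9   59.5]
 [ 689.  -115.2   58.5]]
[-1.17410297  5.46266854 22.00191657]
```

```bash
python3 -c "
from bench import r
print(r.hand_in())"
```

```text
the job is handed in; nothing more can be done
None
```

The jack is under the lift tab and pumped three strokes, with the handle held on its stop at about 22 N. Both front ears measured about 17 mm up, so I estimate the feet at 14 mm or more; the job is handed in, but no verdict came back.

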